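# Sweep loose nuts into the tray

### The job

Sweep the three loose hex nuts across the bench into the low metal tray through its open front, pushing them gently with the fingertips until each lies wholly inside on the tray's floor or ramp, clear of the front edge. Do not pinch, lift or flick the nuts, and leave the bearing ring, the socket and everything else on the bench where they are.

Things in the scene. Friction and masses are not known exactly. Their poses are not given: they have to be found in the camera images.
- tray: Low sheet-metal tray like a wide dustpan, fixed to the bench. Origin: middle of its open front edge, at bench height; x level into the tray (the way to sweep), y along the edge, z up. Inside: x 0 to 150 mm, y -135 to 135; floor 2.5 mm high after a ramp over x 0 to 30, no step. Side and back walls 38 mm high, 3 mm thick, inside open above; a hang-up loop behind ends at x = 187.
- nut1: Hex nut, one of three alike, 30 mm across flats, 35 across corners, 16 thick, about 60 g, plain steel with a dark round bore, lying flat. Origin: centre of its underside; z up; x through a flat. The nuts start 75 to 175 mm in front of the tray's open edge, each in a lane of its own (lanes 92 mm apart across the mouth), and can be swept straight along the tray's x.
- nut2: Hex nut, one of three alike, 30 mm across flats, 35 across corners, 16 thick, about 60 g, plain steel with a dark round bore, lying flat. Origin: centre of its underside; z up; x through a flat. The nuts start 75 to 175 mm in front of the tray's open edge, each in a lane of its own (lanes 92 mm apart across the mouth), and can be swept straight along the tray's x.
- nut3: Hex nut, one of three alike, 30 mm across flats, 35 across corners, 16 thick, about 60 g, plain steel with a dark round bore, lying flat. Origin: centre of its underside; z up; x through a flat. The nuts start 75 to 175 mm in front of the tray's open edge, each in a lane of its own (lanes 92 mm apart across the mouth), and can be swept straight along the tray's x.
- collar: Round bearing ring, 24 mm outside and 14 mm inside diameter, 14 mm thick, steel, lying flat between two of the nut lanes; not a nut: leave it. Origin: centre of its underside.
- socket: Wrench socket, a steel cylinder 23 mm across and 40 mm tall, standing between two of the nut lanes; leave it. Origin: centre of its underside.
- spray: Spray can, 66 mm across, 190 mm tall, standing at the robot's left; leave it. Origin: centre of its underside.
- jar: Glass jar with lid, 60 mm across, 50 mm tall, standing on the far side of the bench; leave it. Origin: centre of its underside.
- tape: Roll of masking tape, 100 mm across, 25 mm high, lying flat far to the robot's right; leave it. Origin: centre of its underside.
- tin: Round grease tin with lid, 80 mm across, 70 mm tall, standing at the far right; leave it. Origin: centre of its underside.
- wrench: Open-ended wrench lying on the far side of the bench; leave it. Origin: near its middle, underside; x along it.
- screwdriver: Screwdriver lying on the right of the work; leave it. Origin: near its middle, underside; x along it.

How it is judged (in metres and radians):
At the end, for the whole second after the job is handed in: Each nut's centre is 20 to 145 mm behind the tray's front edge and within 130 mm of its centre line, at rest on the tray (origin below 22 mm); ring, socket, can, jar, tin, tape, wrench and screwdriver are within 12 mm of where they began, and the standing or flat ones within 0.2 rad of upright (x of nut1 in the frame of tray between 0.02 and 0.145 m and y of nut1 in the frame of tray between -0.13 and 0.13 m and height (world z) of each of nut1, nut2, nut3 below 0.022 m and linear speed of each of nut1, nut2, nut3 below 0.02 m/s and x of nut2 in the frame of tray between 0.02 and 0.145 m and y of nut2 in the frame of tray between -0.13 and 0.13 m and x of nut3 in the frame of tray between 0.02 and 0.145 m and y of nut3 in the frame of tray between -0.13 and 0.13 m and distance of each of collar, socket, spray, jar, wrench, screwdriver, tape, tin from where it was at the start of the episode below 0.012 m and angle between each of collar, socket, spray, jar, tape, tin's own z axis and vertical below 0.2 rad); the robot touches nothing.
It fails at once if a nut was lifted (more than 25 mm above the bench) (height (world z) of any of nut1, nut2, nut3 above 0.025 m).
It fails at once if a nut was pinched or pressed hard by the fingers (more than 15 N) (contact force between the fingers and nut1 above 15 N or contact force between the fingers and nut2 above 15 N or contact force between the fingers and nut3 above 15 N).
It fails at once if a nut was flicked (faster than 0.6 m/s) (linear speed of any of nut1, nut2, nut3 above 0.6 m/s).
It fails at once if a bystander was moved more than 12 mm or tipped (not (distance of each of collar, socket, spray, jar, wrench, screwdriver, tape, tin from where it was at the start of the episode below 0.012 m and angle between each of collar, socket, spray, jar, tape, tin's own z axis and vertical below 0.2 rad)).
It also fails if it takes over 67 s, if anything falls off the work surface, if the arm or the gripper's body presses on something with over 40 N, if the wrist force passes 120 N, or if a joint passes its speed limit or range.

### The arm

A 6-joint arm with a two-finger parallel gripper is mounted at the origin on the work surface. World frame = base frame: x ahead of the robot, y to its left, z up, the work surface at z = 0. Lengths are in mm, angles in rad, forces in N, time in s.
With the tool pointing down it reaches from about 325 to 900 mm from the base axis. Payload 6.1 kg.
Tool frame: the origin (TCP) lies midway between the tips of the shut fingers; the grasp point (between the pads) lies 19 mm behind it (r.pinch_z is the distance from the TCP to the grasp point, in mm); z points along the fingers, y is the direction in which the jaws open and shut (so a half turn about z gives the same grasp; the last joint's range is limited). The gripper opens to 85 mm and grips with 20 to 120 N. Pads are 22 mm wide; open, the fingers measure 114 mm over their backs; the gripper's body (76 mm by 85 mm) begins 54 mm behind the grasp point. The pads swing forward as they close: fully open they stand 13 mm farther back than shut.
Start: joints at [1.153, 0.22, 1.526, -0, 1.395, -0.126], TCP at [179.796, 598.572, 231.3] pointing down, gripper open.
Joint ranges: [-2.98, 2.98], [-0.91, 2.08], [0.09, 2.57], [-1.24, 4.39], [0.2, 2.65], [-2.68, 2.68]. Speed limits (rad/s): [2.57, 2.57, 3.01, 3.14, 3.14, 3.14].

### API

Orientations are given as a 3x3 rotation matrix whose columns are the frame's x, y, z axes.
In Python, from plant import status, imaging, r gives the robot as it stands.
- The arm moves only by the tool drive_tool, never from a script. Its argument "rows" is text: rows parted by semicolons, each of 7 numbers parted by spaces: the shift along the world's x, y, z in m, then the turn, a rotation vector about the world's x, y, z in degrees, then the finger opening in m, from 0 to 0.0854. A call has 1 to 12 rows; each row is the pose to reach, as a shift and turn from the pose measured when the call began; what a row does not reach only later rows make up. A row lasts 1/8 s, in which the tool goes at most 62.5 mm and 10.7 degrees, less where a joint would pass 70% of its speed; a pose out of reach is approached as far as the arm can. A call with a gripper value outside its range is refused whole. The fingers move at their own pace and stop on an object; the grip force is fixed at half the most. Time passes only in rows, so rows that repeat a pose let the fingers close. It gives the time, the measured TCP pose, the force and the opening at its end, in the units of the state.
- status.sense(): the state, without advancing time (a new reading comes with each control period).
- imaging.camera(name): name is "scene" or "top"; returns a dict with "frame" (400x640x3 uint8, red, green, blue), "range_z" (400x640 float32, mm along the optical axis (not along the pixel's ray), 0 where there is no reading), "intrinsics" (3x3 intrinsics, pixels), "position" and "orientation" of the camera in the world. Camera axes: x right, y down, z forward; pixel columns grow to the right and rows downward; lengths in mm; the calibration is good to about 2 mm. A picture is of the moment at which its call begins.
- r.job_done(): hands the job in, once; it reports no verdict.
Trained networks look in a picture, given as the dict that the camera call returned (one of the last four; its "shot" number tells which), for a name from the list of things; names that differ only in an ending like _2 or _b are one class to them, and where a whole thing is asked for, a point or a joint stands for the part that bears it (a point fixed in the world has none). Each returns a list of dicts, best first, with "confidence" (0 to 1); they miss things now and then, are a little off and sometimes report something else, mostly with a low value. They report only what shows in the picture. A call takes as long as a camera call.
- imaging.masks_of(picture, target): "region" (400x640 bool, what is visible of it) and "box" ([left, top, right, bottom] in pixels, round what is visible of it).
The state is a dict: "t": time; "joint_pos": joint angles; "dq": joint speeds; "joint_efforts": joint torques, N m; "eef_pos": TCP position; "tcp_rot": TCP orientation; "wrist_force": force on the tool from outside, world axes, zero at the start; "ft_torque": the same for the moment, N m; "finger_gap": finger opening in mm.
Only numpy, scipy, OpenCV 4.12 (cv2) and the standard library are available. Lean on these libraries where they do the work, as an engineer would, in place of code of your own. Each camera call takes 0.05 s, during which the arm holds its last target.

## Working session

There is one attempt and no reset: what is moved stays moved. The work goes in short steps, Python scripts to look and compute and a tool call to move; the robot and the scene stay as the last step left them, time stands still between calls to the robot, and variables do not carry over. Pictures are saved under pics/ and viewed, and the job is handed in when it is done.

Besides the shell and the picture viewer there is one more tool, called after "Call:" as a command line: name --argument value ..., lists and objects as JSON in quotes. drive_tool: Moves the arm, as the interface text tells. Its arguments: {"type":"object","properties":{"rows":{"type":"string"}},"required":["rows"]}

```bash
mkdir -p pics
cat > h.py <<'E'
import numpy as np, cv2
from plant import status, imaging, r
def world(p,us,vs,zs=None):
    K=np.array(p["intrinsics"]);R=np.array(p["orientation"]);t=np.array(p["position"])
    z=p["range_z"][vs,us] if zs is None else zs
    c=np.stack([(us-K[0,2])/K[0,0]*z,(vs-K[1,2])/K[1,1]*z,z],-1)
    return c@R.T+t
def save(p,n): cv2.imwrite(f"pics/{n}.png",cv2.cvtColor(p["frame"],cv2.COLOR_RGB2BGR))
E
python3 - <<'E'
from h import *
print(status.sense())
for c in ("top","scene"):
    p=imaging.camera(c); save(p,c+"0"); print(c,p["position"],np.round(p["orientation"],3).tolist())
    for n in ("tray","nut1","collar","socket","screwdriver","wrench","tape","tin","jar","spray"):
        for d in imaging.masks_of(p,n):
            v,u=np.nonzero(d["region"]); ok=p["range_z"][v,u]>0
            w=world(p,u[ok],v[ok])
            if len(w): print(n,round(d["confidence"],2),d["box"],"med",np.round(np.median(w,0)),"lo",np.round(w.min(0)),"hi",np.round(w.max(0)))
E
```

```text
{'t': 0.0, 'joint_pos': array([ 1.15288078e+00,  2.21232081e-01,  1.52760114e+00, -2.44931370e-05,
        1.39470726e+00, -1.26092220e-01]), 'dq': array([ 0.00073138,  0.00150427,  0.00019927, -0.00035499,  0.0019995 ,
       -0.00085353]), 'joint_efforts': array([-1.27446783e-03, -4.96906543e+01, -3.89388299e+01, -1.98281177e-04,
        1.11564554e-02,  7.96576842e-06]), 'eef_pos': array([179.57167028, 598.01742023, 230.2008357 ]), 'tcp_rot': array([[-9.57722054e-01,  2.87694068e-01, -7.68496901e-04],
       [ 2.87695010e-01,  9.57720407e-01, -1.78997370e-03],
       [ 2.21040349e-04, -1.93539001e-03, -9.99998103e-01]]), 'wrist_force': array([-0.63070723, -0.24542498,  0.36832056]), 'ft_torque': array([ 0.04439367, -0.02999911, -0.02985173]), 'finger_gap': 85.38858342699572}
top [ 263.09237651  -19.06893263 1280.57087328] [[-0.007, -0.973, 0.229], [-1.0, 0.007, -0.004], [0.002, -0.229, -0.973]]
tray 0.74 [206.4, 145.5, 276.4, 239.6] med [554. 191.   2.] lo [410.  95.  -9.] hi [706. 302.  43.]
nut1 0.6 [295.1, 181.3, 304.6, 194.2] med [568.  20.  16.] lo [553.   5.   9.] hi [582.  
[... 2043 characters left out ...]
 med [617.  41.  26.] lo [582.   4.  -6.] hi [627.  51.  45.]
screwdriver 0.59 [227.9, 112.1, 260.8, 152.4] med [ 454. -410.   21.] lo [ 399. -429.    4.] hi [ 586. -385.   33.]
wrench 0.7 [215.4, 201.9, 253.3, 242.9] med [ 761. -169.    6.] lo [ 740. -262.   -5.] hi [787. -94.  15.]
tape 0.84 [238.5, 92.6, 267.3, 115.0] med [ 363. -495.   19.] lo [ 296. -572.   -5.] hi [ 412. -444.   32.]
tin 0.88 [195.5, 158.1, 223.2, 190.1] med [ 710. -319.   55.] lo [ 665. -370.    4.] hi [ 741. -293.   75.]
jar 0.85 [279.9, 259.2, 303.3, 286.8] med [793.  82.  46.] lo [760.  47.  -5.] hi [815. 104.  55.]
spray 0.56 [481.0, 186.5, 527.1, 251.5] med [373. 428. 128.] lo [120. 352.  -5.] hi [387. 456. 194.]
```

Run:
```python
from h import *
p=imaging.camera("top")
K=np.array(p["intrinsics"]);R=np.array(p["orientation"]);t=np.array(p["position"])
print(K)
# ortho image at z=0: world x in [380,780] up, y in [330,-130] left->right ; 1.5 px/mm
s=1.4
xs=780-np.arange(int(420*s))/s; ys=330-np.arange(int(480*s))/s
Y,X=np.meshgrid(ys,xs); P=np.stack([X,Y,0*X],-1)
c=(P-t)@R; u=c[...,0]/c[...,2]*K[0,0]+K[0,2]; v=c[...,1]/c[...,2]*K[1,1]+K[1,2]
o=cv2.remap(p["frame"],u.astype(np.float32),v.astype(np.float32),cv2.INTER_CUBIC)
for x in range(400,780,50):
    cv2.putText(o,str(x),(0,int((780-x)*s)),0,.35,(255,0,0)); cv2.line(o,(0,int((780-x)*s)),(8,int((780-x)*s)),(255,0,0))
for y in range(-100,330,50):
    cv2.putText(o,str(y),(int((330-y)*s),10),0,.35,(255,0,0)); cv2.line(o,(int((330-y)*s),0),(int((330-y)*s),8),(255,0,0))
save({"frame":o},"ortho0")
d=imaging.masks_of(p,"tray")[0]
m=d["region"]; v,u=np.nonzero(m); w=world(p,u,v)
# walls points
h=w[(w[:,2]>25)]
print(len(h), cv2.minAreaRect(h[:,:2].astype(np.float32)), cv2.minAreaRect(w[:,:2].astype(np.float32)))
```

```text
[[431.16025812   0.         313.64902427]
 [  0.         431.16025812 190.37175398]
 [  0.           0.           1.        ]]
408 ((462.34002685546875, 157.3294219970703), (488.5592041015625, 211.1254425048828), 18.14813232421875) ((462.3045654296875, 158.42059326171875), (488.2509765625, 215.32098388671875), 17.90196418762207)
```

View pics/ortho0.png

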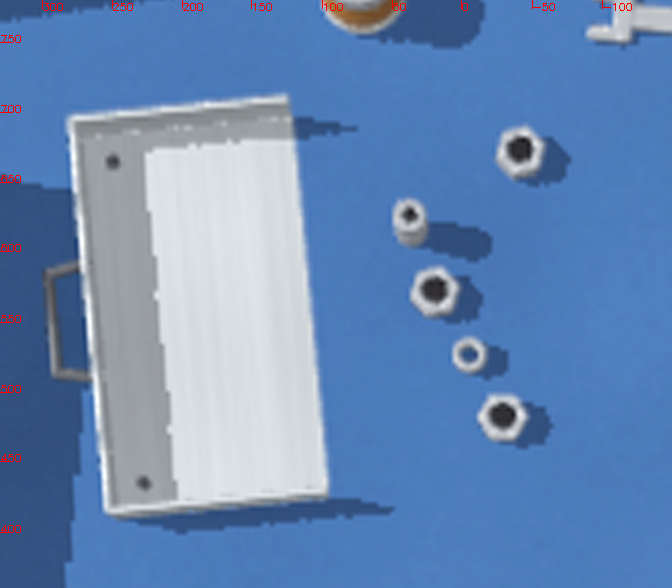

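View pics/scene0.png

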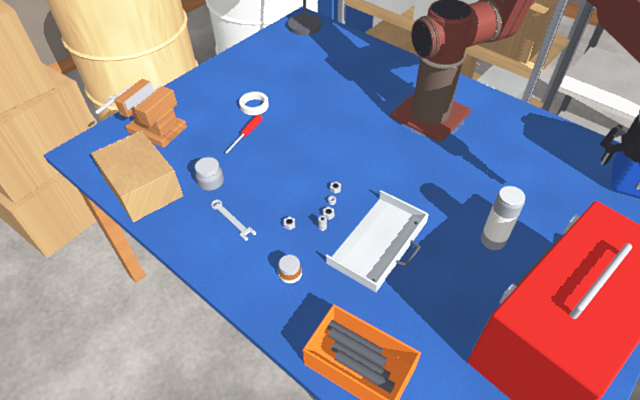

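The top view shows the tray mouth facing -y, turned about 5.3° with its centre near (560,106). The three nuts lie in lanes at about 0 and ±92 mm. The ring (px 470,354) and the socket (px 409,215) sit between the lanes. I'll move behind nut1 at height, fingers nearly closed.

Call:
drive_tool --rows "0.033 -0.052 0.01 0 0 -5.7 0.012; 0.066 -0.104 0.01 0 0 -11.3 0.012; 0.098 -0.156 0.01 0 0 -17 0.012; 0.131 -0.208 0.01 0 0 -22.7 0.012; 0.164 -0.26 0.01 0 0 -28.3 0.012; 0.197 -0.312 0.01 0 0 -34 0.012; 0.229 -0.363 0 0 0 -39.7 0.012; 0.262 -0.415 -0.02 0 0 -45.3 0.012; 0.295 -0.467 -0.05 0 0 -51 0.012; 0.328 -0.519 -0.07 0 0 -56.7 0.012; 0.36 -0.571 -0.1 0 0 -62.3 0.012; 0.393 -0.623 -0.13 0 0 -68 0.012"

```text
t: 2.7
eef_pos: [563.4, -9.7, 110.5]
tcp_rot: [[-0.088, 0.996, 0.001], [0.996, 0.088, -0.0], [-0.0, 0.001, -1.0]]
wrist_force: [-0.1, 0.8, 0.4]
finger_gap: 11.9
```

Call:
drive_tool --rows "0.01 -0.018 -0.02 0 0 0 0.012; 0.01 -0.018 -0.04 0 0 0 0.012; 0.01 -0.018 -0.06 0 0 0 0.012; 0.01 -0.018 -0.075 0 0 0 0.012; 0.01 -0.018 -0.08 0 0 0 0.012; 0.01 -0.018 -0.08 0 0 0 0.012"

```text
t: 3.45
eef_pos: [573.4, -27.1, 30.5]
tcp_rot: [[-0.089, 0.996, 0.001], [0.996, 0.089, -0.0], [-0.0, 0.001, -1.0]]
wrist_force: [0.1, 0.7, 0.2]
finger_gap: 12.4
```

Run:
```python
from h import *
p=imaging.camera("scene"); f=p["frame"][150:300,240:440]
save({"frame":cv2.resize(f,None,fx=4,fy=4,interpolation=cv2.INTER_CUBIC)},"s1")
print(status.sense()["eef_pos"])
```

```text
[573.86529858 -27.26320426  31.06036747]
```

View pics/s1.png

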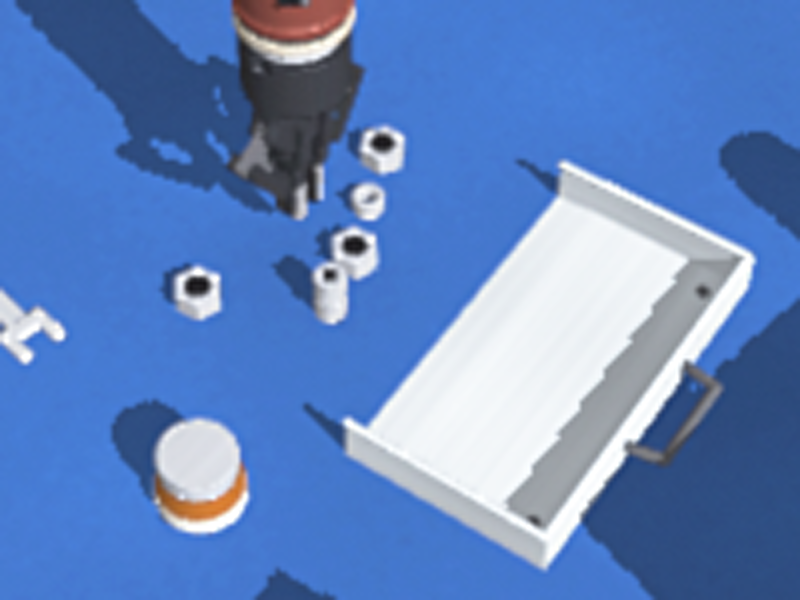

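The fingertips (px ~300,205) stand behind nut1 (px 355,250), clear of the ring and the other nuts. I'll lower and start sweeping.

Call:
drive_tool --rows "0 0 -0.012 0 0 0 0.012; 0 0 -0.021 0 0 0 0.012; 0 0 -0.023 0 0 0 0.012; -0.0005 0.006 -0.023 0 0 0 0.012; -0.001 0.012 -0.023 0 0 0 0.012; -0.0015 0.017 -0.023 0 0 0 0.012; -0.002 0.022 -0.023 0 0 0 0.012; -0.0025 0.027 -0.023 0 0 0 0.012; -0.003 0.032 -0.023 0 0 0 0.012; -0.0035 0.038 -0.023 0 0 0 0.012; -0.004 0.044 -0.023 0 0 0 0.012; -0.0045 0.05 -0.023 0 0 0 0.012"

```text
t: 5.0
eef_pos: [569.4, 23.1, 8.1]
tcp_rot: [[-0.089, 0.996, 0.002], [0.996, 0.089, -0.0], [-0.0, 0.002, -1.0]]
wrist_force: [-1.0, -0.4, 0.9]
finger_gap: 12.5
```

Run:
```python
from h import *
p=imaging.camera("scene"); f=p["frame"][150:300,240:440]
save({"frame":cv2.resize(f,None,fx=4,fy=4,interpolation=cv2.INTER_CUBIC)},"s2")
s=status.sense();print(s["eef_pos"],s["wrist_force"],s["t"])
```

```text
[569.26813624  23.76487958   8.06542062] [-0.52000301  0.19346218  0.11249202] 5.05
```

View pics/s2.png

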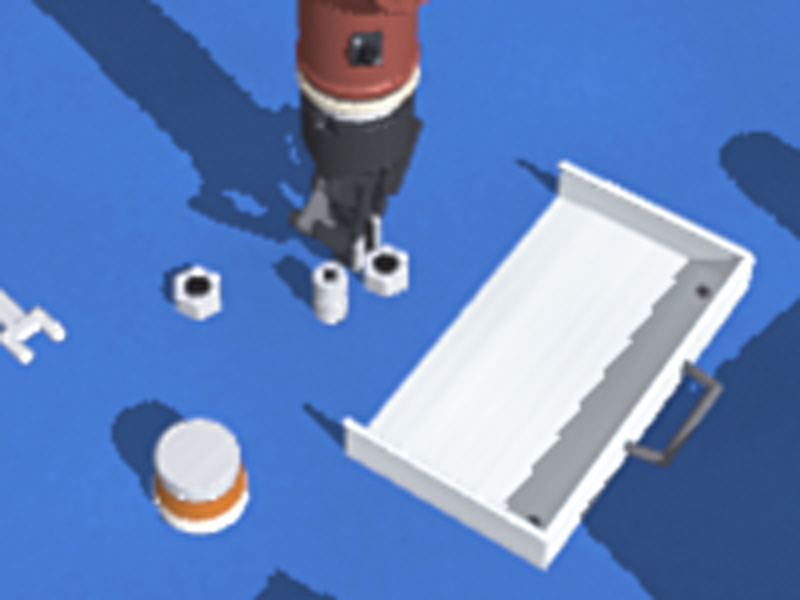

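Nut1 (px 385,270) rides centred in front of the fingers and clear of the socket. Continuing.

Call:
drive_tool --rows "-0.0005 0.004 0 0 0 0 0.012; -0.001 0.01 0 0 0 0 0.012; -0.0015 0.016 0 0 0 0 0.012; -0.002 0.022 0 0 0 0 0.012; -0.0025 0.028 0 0 0 0 0.012; -0.003 0.034 0.0005 0 0 0 0.012; -0.0035 0.04 0.001 0 0 0 0.012; -0.004 0.046 0.0015 0 0 0 0.012; -0.005 0.052 0.002 0 0 0 0.012; -0.0055 0.058 0.002 0 0 0 0.012; -0.006 0.064 0.002 0 0 0 0.012; -0.0065 0.07 0.002 0 0 0 0.012"

```text
t: 6.55
eef_pos: [562.7, 94.2, 10.0]
tcp_rot: [[-0.089, 0.996, 0.002], [0.996, 0.089, 0.0], [-0.0, 0.002, -1.0]]
wrist_force: [0.5, 0.4, 0.1]
finger_gap: 11.7
```

Call:
drive_tool --rows "-0.0005 0.004 0 0 0 0 0.012; -0.001 0.01 0 0 0 0 0.012; -0.0015 0.016 0 0 0 0 0.012; -0.002 0.022 0 0 0 0 0.012; -0.0025 0.028 0 0 0 0 0.012; -0.003 0.034 0 0 0 0 0.012; -0.0035 0.038 0 0 0 0 0.012; -0.004 0.042 0 0 0 0 0.012; -0.004 0.044 0 0 0 0 0.012; -0.004 0.044 0 0 0 0 0.012"

```text
t: 7.8
eef_pos: [558.6, 138.4, 9.9]
tcp_rot: [[-0.089, 0.996, 0.002], [0.996, 0.089, 0.0], [0.0, 0.002, -1.0]]
wrist_force: [-0.0, 0.7, 0.4]
finger_gap: 12.1
```

Run:
```python
from h import *
p=imaging.camera("scene"); f=p["frame"][150:300,240:440]
save({"frame":cv2.resize(f,None,fx=4,fy=4,interpolation=cv2.INTER_CUBIC)},"s3")
s=status.sense();print(s["eef_pos"],s["wrist_force"],s["t"])
for d in imaging.masks_of(p,"nut1"):
            v,u=np.nonzero(d["region"]); w=world(p,u,v); print(d["confidence"],np.median(w,0))
```

```text
[558.54460275 138.32278659   9.89438656] [ 0.55462297  0.30606771 -1.10587094] 7.85
```

View pics/s3.png

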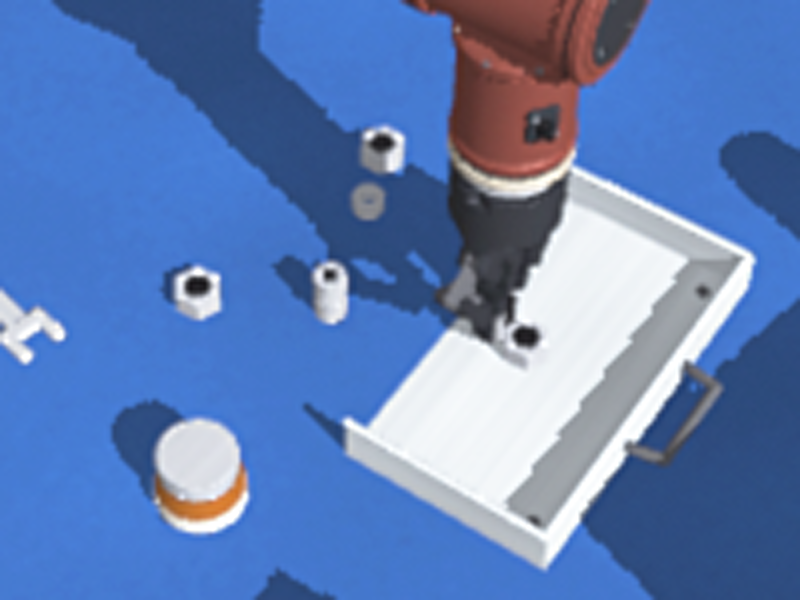

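Nut1 is inside the tray (px 525,340), about 55 mm behind the edge. I'll back off, lift, and go behind nut2.

Call:
drive_tool --rows "0.0005 -0.008 0 0 0 0 0.012; 0.001 -0.015 0 0 0 0 0.012; 0.001 -0.015 0.04 0 0 0 0.012; 0.001 -0.015 0.08 0 0 0 0.012; 0.015 -0.05 0.1 0 0 0 0.012; 0.035 -0.09 0.1 0 0 0 0.012; 0.055 -0.13 0.1 0 0 0 0.012; 0.075 -0.17 0.1 0 0 0 0.012; 0.095 -0.2 0.1 0 0 0 0.012; 0.112 -0.223 0.07 0 0 0 0.012; 0.112 -0.223 0.05 0 0 0 0.012; 0.112 -0.223 0.03 0 0 0 0.012"

```text
t: 9.4
eef_pos: [669.6, -84.6, 38.3]
tcp_rot: [[-0.089, 0.996, 0.0], [0.996, 0.089, 0.001], [0.001, 0.0, -1.0]]
wrist_force: [-0.2, 0.3, 0.7]
finger_gap: 12.0
```

Run:
```python
from h import *
s=status.sense();print(s["eef_pos"],s["wrist_force"],s["t"])
for c in ("top","scene"):
    p=imaging.camera(c); f=p["frame"][150:300,240:440]
    if c=="scene": save({"frame":cv2.resize(f,None,fx=4,fy=4,interpolation=cv2.INTER_CUBIC)},"s4")
    for d in imaging.masks_of(p,"nut1"):
            v,u=np.nonzero(d["region"]); w=world(p,u,v); print(c,d["confidence"],np.median(w,0))
```

```text
[669.61065849 -84.6032219   38.26839759] [-0.19473672  0.25335468  0.72067723] 9.4
scene 0.67 [559.64892278 166.73350858  17.99324812]
scene 0.47 [482.46261168 -23.54177048  14.11252079]
```

View pics/s4.png

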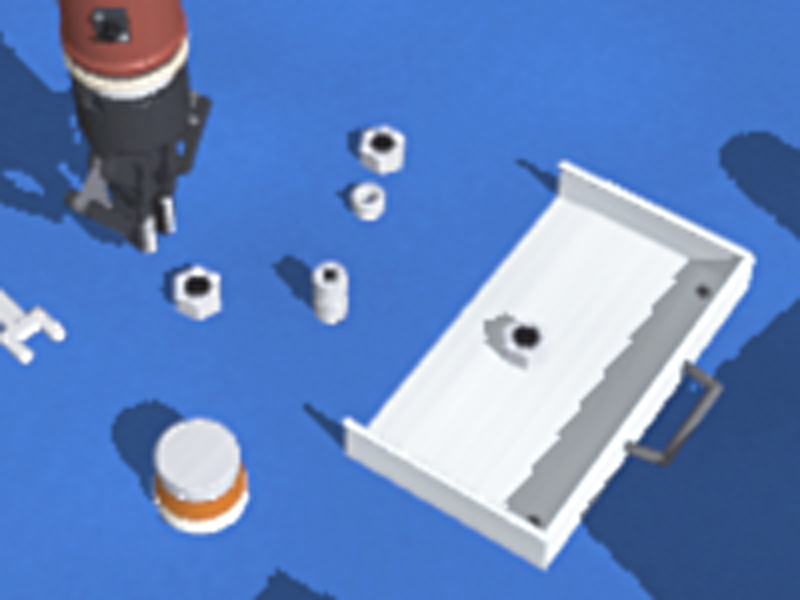

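Nut1 now lies at about (560,167), on the tray floor. The fingers (px ~155,240) are behind nut2 (px 197,290), so I'll sweep it.

Call:
drive_tool --rows "0.001 0 -0.015 0 0 0 0.012; 0.001 0 -0.027 0 0 0 0.012; 0.001 0 -0.03 0 0 0 0.012; 0.0005 0.006 -0.03 0 0 0 0.012; 0 0.012 -0.03 0 0 0 0.012; -0.0005 0.017 -0.03 0 0 0 0.012; -0.001 0.022 -0.03 0 0 0 0.012; -0.0015 0.027 -0.03 0 0 0 0.012; -0.002 0.032 -0.03 0 0 0 0.012; -0.0025 0.038 -0.03 0 0 0 0.012; -0.003 0.044 -0.03 0 0 0 0.012; -0.0035 0.05 -0.03 0 0 0 0.012"

```text
t: 11.1
eef_pos: [666.4, -33.4, 9.6]
tcp_rot: [[-0.09, 0.996, 0.001], [0.996, 0.09, 0.001], [0.001, 0.001, -1.0]]
wrist_force: [0.7, -1.3, 1.4]
finger_gap: 11.9
```

Run:
```python
from h import *
p=imaging.camera("scene"); f=p["frame"][150:300,240:440]
save({"frame":cv2.resize(f,None,fx=4,fy=4,interpolation=cv2.INTER_CUBIC)},"s5")
s=status.sense();print(s["eef_pos"],s["wrist_force"],s["t"])
```

```text
[666.27423792 -32.59137245   9.48741856] [ 0.91289362 -0.26885471  0.5013185 ] 11.15
```

View pics/s5.png

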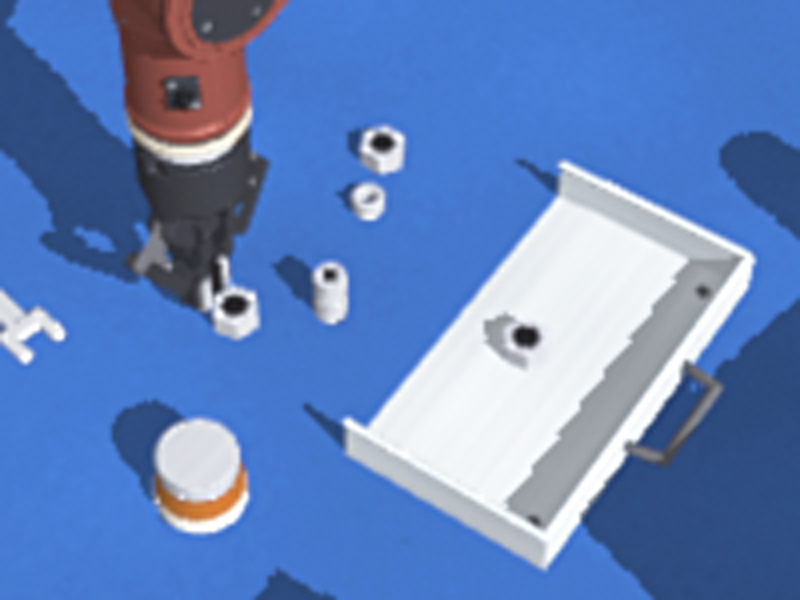

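Call:
drive_tool --rows "-0.0005 0.004 0 0 0 0 0.012; -0.001 0.01 0 0 0 0 0.012; -0.0015 0.016 0 0 0 0 0.012; -0.002 0.022 0 0 0 0 0.012; -0.0025 0.028 0 0 0 0 0.012; -0.003 0.034 0 0 0 0 0.012; -0.0035 0.04 0 0 0 0 0.012; -0.004 0.046 0 0 0 0 0.012; -0.005 0.052 0 0 0 0 0.012; -0.0055 0.058 0 0 0 0 0.012; -0.006 0.064 0 0 0 0 0.012; -0.0065 0.07 0 0 0 0 0.012"

```text
t: 12.65
eef_pos: [659.8, 37.8, 9.5]
tcp_rot: [[-0.091, 0.996, 0.001], [0.996, 0.091, 0.001], [0.001, 0.001, -1.0]]
wrist_force: [0.2, -1.0, 0.7]
finger_gap: 11.9
```

Call:
drive_tool --rows "-0.0005 0.004 0 0 0 0 0.012; -0.001 0.01 0 0 0 0 0.012; -0.0015 0.016 0 0 0 0 0.012; -0.002 0.022 0 0 0 0 0.012; -0.0025 0.028 0 0 0 0 0.012; -0.003 0.034 0.0005 0 0 0 0.012; -0.0035 0.04 0.0005 0 0 0 0.012; -0.004 0.046 0.001 0 0 0 0.012; -0.005 0.052 0.001 0 0 0 0.012; -0.0055 0.058 0.001 0 0 0 0.012; -0.006 0.064 0.001 0 0 0 0.012; -0.0065 0.07 0.001 0 0 0 0.012"

```text
t: 14.15
eef_pos: [653.2, 108.2, 10.5]
tcp_rot: [[-0.091, 0.996, 0.0], [0.996, 0.091, 0.001], [0.001, 0.001, -1.0]]
wrist_force: [0.3, -0.7, 0.1]
finger_gap: 12.3
```

Call:
drive_tool --rows "-0.0005 0.004 0 0 0 0 0.012; -0.001 0.01 0 0 0 0 0.012; -0.0015 0.016 0 0 0 0 0.012; -0.002 0.022 0 0 0 0 0.012; -0.0025 0.028 0 0 0 0 0.012; -0.003 0.033 0 0 0 0 0.012; -0.0035 0.036 0 0 0 0 0.012; -0.0035 0.038 0 0 0 0 0.012; -0.0035 0.038 0 0 0 0 0.012"

```text
t: 15.28
eef_pos: [649.6, 146.4, 10.4]
tcp_rot: [[-0.091, 0.996, 0.0], [0.996, 0.091, 0.001], [0.001, 0.0, -1.0]]
wrist_force: [0.7, -0.2, 0.1]
finger_gap: 11.9
```

Run:
```python
from h import *
p=imaging.camera("scene"); f=p["frame"][150:300,240:440]
save({"frame":cv2.resize(f,None,fx=4,fy=4,interpolation=cv2.INTER_CUBIC)},"s6")
s=status.sense();print(s["eef_pos"],s["wrist_force"],s["t"])
```

```text
[649.53432725 146.36526344  10.24801481] [ 0.08648005 -0.45081154  0.09283781] 15.325
```

View pics/s6.png

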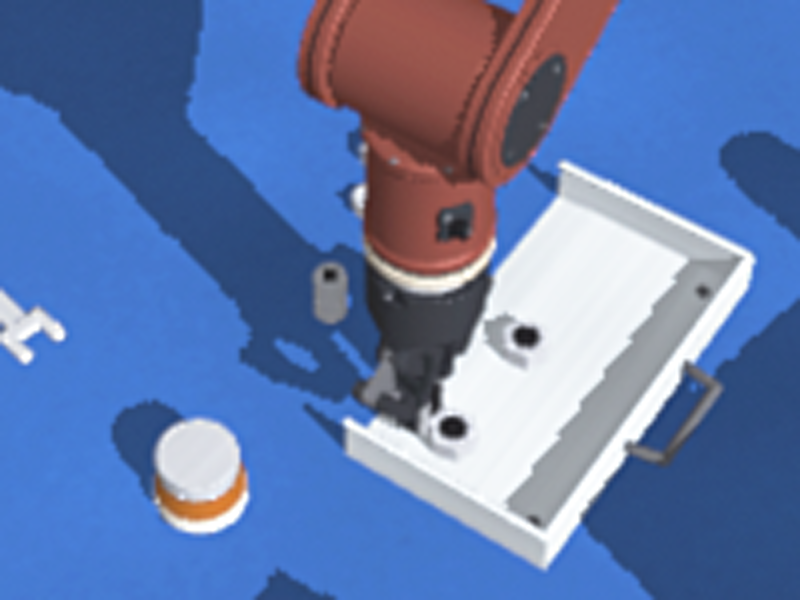

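Nut2 is in the tray (px 452,430). Next, behind nut3.

Call:
drive_tool --rows "0.0005 -0.008 0 0 0 0 0.012; 0.001 -0.015 0 0 0 0 0.012; 0.001 -0.015 0.04 0 0 0 0.012; 0.001 -0.015 0.08 0 0 0 0.012; -0.025 -0.045 0.1 0 0 0 0.012; -0.055 -0.085 0.1 0 0 0 0.012; -0.085 -0.125 0.1 0 0 0 0.012; -0.115 -0.165 0.1 0 0 0 0.012; -0.145 -0.195 0.1 0 0 0 0.012; -0.164 -0.22 0.07 0 0 0 0.012; -0.164 -0.22 0.05 0 0 0 0.012; -0.164 -0.22 0.03 0 0 0 0.012"

```text
t: 16.82
eef_pos: [485.1, -74.6, 39.8]
tcp_rot: [[-0.089, 0.996, 0.001], [0.996, 0.089, 0.001], [0.001, 0.001, -1.0]]
wrist_force: [0.6, -0.1, 0.2]
finger_gap: 12.0
```

Run:
```python
from h import *
p=imaging.camera("scene"); f=p["frame"][150:300,240:440]
save({"frame":cv2.resize(f,None,fx=4,fy=4,interpolation=cv2.INTER_CUBIC)},"s7")
s=status.sense();print(s["eef_pos"],s["wrist_force"],s["t"])
for d in imaging.masks_of(p,"nut1"):
            v,u=np.nonzero(d["region"]); w=world(p,u,v); print(d["confidence"],np.median(w,0))
```

```text
[483.2834562  -73.82259006  37.20441335] [-1.93255189  0.97676573 -1.50364506] 16.875
0.62 [560.184001   166.57058883  17.2361255 ]
0.6 [649.98847892 174.80262494  17.27532342]
```

View pics/s7.png

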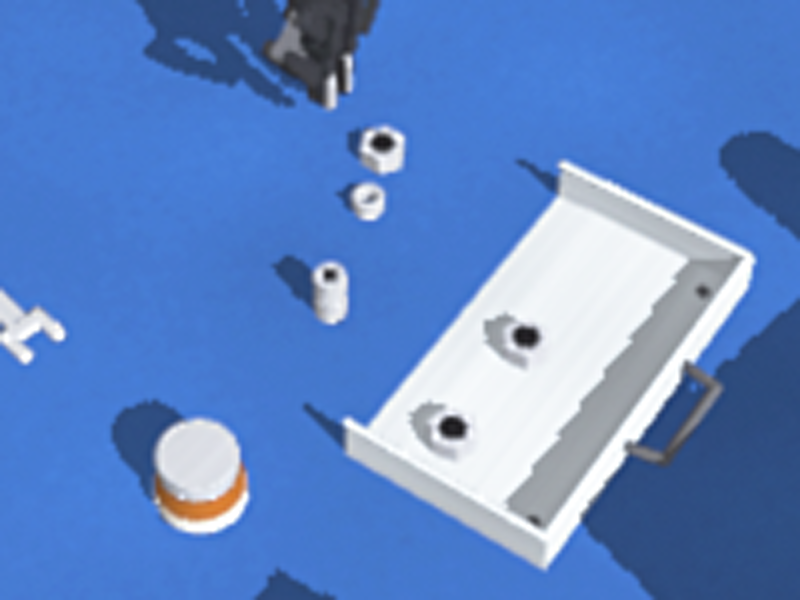

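Nuts 1 and 2 are in the tray and the ring and socket haven't moved. The fingers (px ~335,95) are behind nut3 (px 383,148).

Call:
drive_tool --rows "0.002 0 -0.014 0 0 0 0.012; 0.002 0 -0.026 0 0 0 0.012; 0.002 0 -0.029 0 0 0 0.012; 0.0015 0.006 -0.029 0 0 0 0.012; 0.001 0.012 -0.029 0 0 0 0.012; 0.0005 0.017 -0.029 0 0 0 0.012; 0 0.022 -0.029 0 0 0 0.012; -0.0005 0.027 -0.029 0 0 0 0.012; -0.001 0.032 -0.029 0 0 0 0.012; -0.0015 0.038 -0.029 0 0 0 0.012; -0.002 0.044 -0.029 0 0 0 0.012; -0.0025 0.05 -0.029 0 0 0 0.012"

```text
t: 18.42
eef_pos: [480.9, -23.2, 9.3]
tcp_rot: [[-0.09, 0.996, -0.004], [0.996, 0.09, 0.003], [0.003, -0.004, -1.0]]
wrist_force: [1.1, -0.2, 0.5]
finger_gap: 11.9
```

Run:
```python
from h import *
p=imaging.camera("scene"); f=p["frame"][150:300,240:440]
save({"frame":cv2.resize(f,None,fx=4,fy=4,interpolation=cv2.INTER_CUBIC)},"s8")
s=status.sense();print(s["eef_pos"],s["wrist_force"],s["t"])
```

```text
[480.7066052  -22.60938014   9.17559817] [0.20770929 0.1026579  0.61798327] 18.475
```

View pics/s8.png

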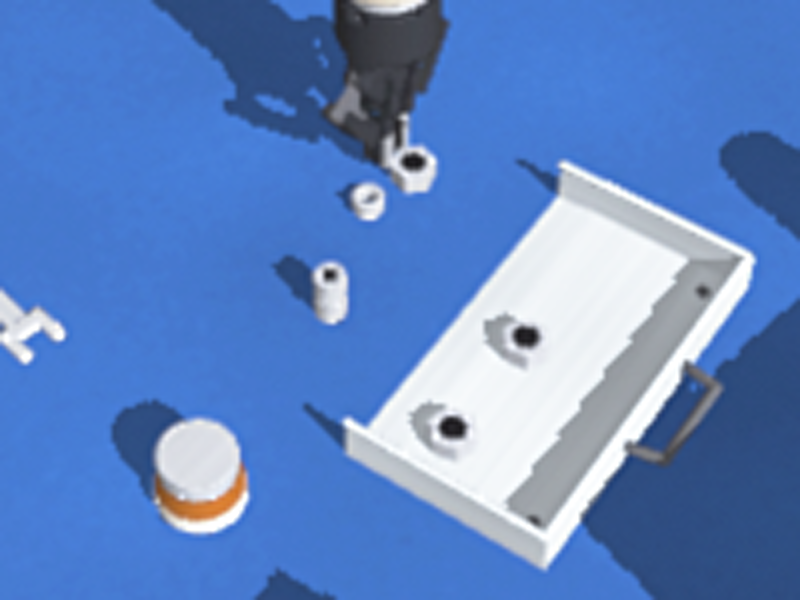

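Nut3 (px 413,168) is seated against both fingertips, with the ring clear. Continuing.

Call:
drive_tool --rows "-0.0005 0.004 0 0 0 0 0.012; -0.001 0.01 0 0 0 0 0.012; -0.0015 0.016 0 0 0 0 0.012; -0.002 0.022 0 0 0 0 0.012; -0.0025 0.028 0 0 0 0 0.012; -0.003 0.034 0 0 0 0 0.012; -0.0035 0.04 0 0 0 0 0.012; -0.004 0.046 0 0 0 0 0.012; -0.005 0.052 0 0 0 0 0.012; -0.0055 0.058 0 0 0 0 0.012; -0.006 0.064 0 0 0 0 0.012; -0.0065 0.07 0 0 0 0 0.012"

```text
t: 19.98
eef_pos: [474.2, 47.8, 9.2]
tcp_rot: [[-0.09, 0.996, -0.004], [0.996, 0.09, 0.003], [0.004, -0.004, -1.0]]
wrist_force: [-0.1, -0.9, 0.4]
finger_gap: 12.1
```

Call:
drive_tool --rows "-0.0005 0.004 0 0 0 0 0.012; -0.001 0.01 0 0 0 0 0.012; -0.0015 0.016 0 0 0 0 0.012; -0.002 0.022 0 0 0 0 0.012; -0.0025 0.028 0 0 0 0 0.012; -0.003 0.034 0.0005 0 0 0 0.012; -0.0035 0.04 0.0005 0 0 0 0.012; -0.004 0.046 0.001 0 0 0 0.012; -0.005 0.052 0.001 0 0 0 0.012; -0.0055 0.058 0.001 0 0 0 0.012; -0.006 0.064 0.001 0 0 0 0.012; -0.0065 0.07 0.001 0 0 0 0.012"

```text
t: 21.48
eef_pos: [467.7, 118.1, 10.3]
tcp_rot: [[-0.09, 0.996, -0.004], [0.996, 0.09, 0.003], [0.004, -0.004, -1.0]]
wrist_force: [0.3, -1.6, 0.9]
finger_gap: 11.8
```

Call:
drive_tool --rows "-0.0005 0.004 0 0 0 0 0.012; -0.001 0.009 0 0 0 0 0.012; -0.001 0.012 0 0 0 0 0.012; -0.001 0.012 0 0 0 0 0.012; -0.001 0.004 0 0 0 0 0.012; 0 -0.004 0 0 0 0 0.012; 0 -0.004 0.04 0 0 0 0.012; 0 -0.004 0.08 0 0 0 0.012; 0 -0.03 0.12 0 0 0 0.012; 0 -0.08 0.15 0 0 0 0.012; 0 -0.14 0.15 0 0 0 0.012; 0 -0.2 0.15 0 0 0 0.012"

```text
t: 22.98
eef_pos: [467.8, -84.2, 161.2]
tcp_rot: [[-0.09, 0.996, -0.002], [0.996, 0.09, 0.003], [0.003, -0.002, -1.0]]
wrist_force: [0.9, -0.3, 0.6]
finger_gap: 12.2
```

Call:
drive_tool --rows "0 -0.05 0 0 0 0 0.012; 0 -0.1 0 0 0 0 0.012; 0 -0.12 0 0 0 0 0.012; 0 -0.12 0 0 0 0 0.012"

```text
t: 23.48
eef_pos: [467.3, -205.3, 160.9]
tcp_rot: [[-0.087, 0.996, -0.002], [0.996, 0.087, 0.003], [0.003, -0.002, -1.0]]
wrist_force: [-0.2, -0.8, 0.2]
finger_gap: 11.8
```

Run:
```python
from h import *
s=status.sense();print(s["eef_pos"],s["wrist_force"],s["t"])
d=np.array([-.092,.996]);e=np.array([.996,.092])
for c in ("top","scene"):
    p=imaging.camera(c); f=p["frame"][150:300,240:440]
    if c=="scene": save({"frame":cv2.resize(f,None,fx=4,fy=4,interpolation=cv2.INTER_CUBIC)},"s9")
    for n in ("nut1","collar","socket","jar","wrench"):
        for q in imaging.masks_of(p,n):
            v,u=np.nonzero(q["region"]); w=np.median(world(p,u,v),0); b=w[:2]-[560,106]; print(c,n,round(q["confidence"],2),w.round(),"tray",(b@d).round(),(b@e).round())
```

```text
[ 467.33295863 -205.31806764  160.93047796] [-0.21150142 -0.80168715  0.20954205] 23.475
top nut1 0.51 [645. 170.  17.] tray 56.0 91.0
top nut1 0.49 [ 693. -335.   69.] tray -452.0 92.0
top nut1 0.4 [554. 161.  18.] tray 55.0 -1.0
top collar 0.33 [ 363. -497.   23.] tray -582.0 -252.0
top socket 0.47 [610.  35.  37.] tray -76.0 43.0
top jar 0.81 [774.  71.  48.] tray -55.0 210.0
top jar 0.53 [553. 194.   2.] tray 88.0 1.0
top wrench 0.65 [ 759. -177.    7.] tray -300.0 172.0
scene nut1 0.64 [469. 158.  18.] tray 61.0 -86.0
scene nut1 0.48 [561. 165.  17.] tray 59.0 6.0
scene nut1 0.45 [650. 174.  17.] tray 60.0 96.0
scene nut1 0.31 [ 710. -320.   54.] tray -438.0 111.0
scene collar 0.46 [528.  -3.  11.] tray -105.0 -41.0
scene socket 0.51 [620.  42.  36.] tray -69.0 54.0
scene socket 0.32 [ 712. -319.   53.] tray -437.0 112.0
scene jar 0.92 [793.  81.  47.] tray -46.0 230.0
scene wrench 0.8 [ 760. -170.    6.] tray -293.0 174.0
scene wrench 0.27 [ 464. -409.   19.] tray -504.0 -143.0
```

View pics/s9.png

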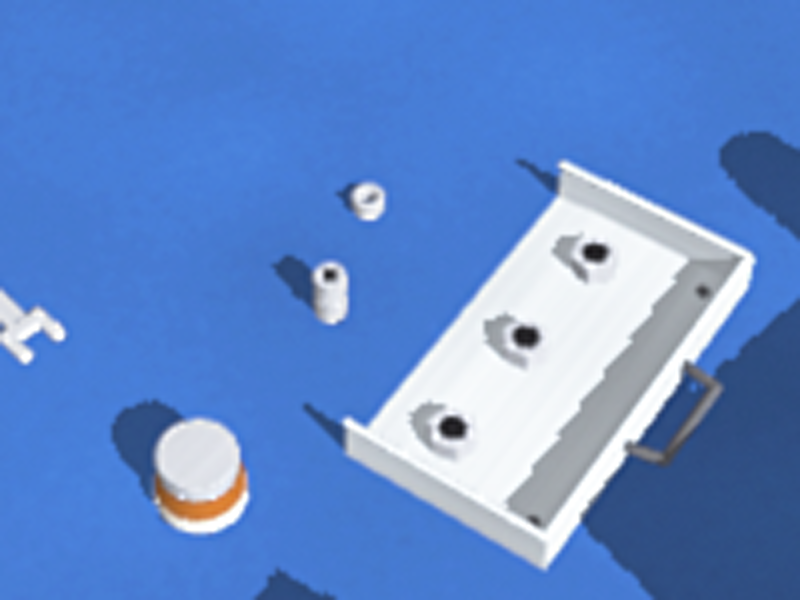

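All three nuts (px 595,253; 525,338; 452,430) lie in the tray. The ring and socket are at the same pixels as before, and the arm is clear.

```bash
python3 -c "
from h import *
print(r.job_done())"
```

```text
the job is handed in; nothing more can be done
None
```

I swept the three nuts one at a time into the tray with the nearly closed fingertips, at about 40–50 mm/s. I then moved the arm clear and handed the job in at about 23.5 s; it reported no verdict.

- **Nuts:** the last pictures show all three flat on the tray floor. Their centres are about 55–61 mm behind the front edge, at roughly y = -88, +2 and +93 mm in the tray frame.
- **Disagreement:** the two cameras differ by about 5 mm on nut positions, because each sees a different side of the nut. The top camera's detector missed nut3 in the last shot, but the scene camera found it and it is plain in the picture.
- **Other things on the bench:** the ring, socket, jar and wrench measured where they began in at least one camera, to within a few mm. The top camera missed the ring. I did not re-measure the spray can, tape, tin or screwdriver after the sweeps, but the gripper never went down near them.
- **Forces:** the wrist readings I took, mostly at the end of each move, stayed below about 3 N. The force between the fingers and the nuts was not measured directly.

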